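# Dial open the padlock on the test case and present it at the reader

### The arm

A 7-joint arm with a two-finger parallel gripper is mounted at the origin on the work surface. World frame = base frame: x ahead of the robot, y to its left, z up, the work surface at z = 0. Lengths are in mm, angles in degrees, forces in N, time in s.
With the tool pointing down it reaches from about 400 to 850 mm from the base axis. Payload 10.4 kg.
Tool frame: the origin (TCP) lies at the very end of the fingers, on their centre line; the grasp point (between the pads) lies 19 mm behind it (arm.grip_point_offset is the distance from the TCP to the grasp point, in mm); z points along the fingers, x is the direction in which the jaws open and shut, and the axes are right-handed (so a half turn about z gives the same grasp; the last joint's range is limited). The gripper opens to 85 mm and grips with 20 to 120 N. Pads are 22 mm wide; open, the fingers measure 114 mm over their backs; the gripper's body (76 mm by 85 mm) begins 54 mm behind the grasp point. The pads swing forward as they close: fully open they stand 13 mm farther back than shut.
Start: joints at [67.174, 19.034, -3.707, 83.658, 1.238, 77.344, -5.071], TCP at [229.408, -581.398, 231.338] pointing down, gripper open.
Joint ranges: [-148.97, 148.97], [-28.65, 121.19], [-84.17, 76.75], [9.2, 138.47], [-72.65, 252.65], [3.7, 117.97], [-149.18, 149.18]. Speed limits (degrees/s): [127.2, 127.2, 159.86, 159.86, 180, 180, 180].

### API

Orientations are given as [roll, pitch, yaw] about the fixed x, y, z axes, in that order (R = Rz(yaw) Ry(pitch) Rx(roll)).
In Python, from station import sensors, viewer, workorder, nets, arm gives the robot as it stands.
- The arm moves only by the tool carry_out, never from a script. Its argument "targets" is a list of rows, each an object with "angular": the turn, a rotation vector about the tool's x, y, z in degrees, a list of three; "xyz": the shift along the tool's x, y, z in m, a list of three; "fingers": the gripper command: -1 is shut, 1 is fully open, values between are in proportion. A call has 1 to 8 rows; each row shifts and turns the commanded pose from where the row before left it, along the tool's axes as they then stand; what a row does not reach is not made up. A row lasts 1/12 s, in which the tool goes at most 41.7 mm and 7.16 degrees, less where a joint would pass 70% of its speed; a pose out of reach is approached as far as the arm can. A call is refused whole if a number of a shift passes 0.0417 or a number of a turn 7.16, either way. A call with a gripper value outside its range is refused whole. The fingers move at their own pace and stop on an object; "grip_force" is the grip in N (left out, the last holds). Time passes only in rows, so rows that do not move let the fingers close. It gives the time, the measured TCP pose, the force and the opening at its end, in the units of the state.
- sensors.sense(): the state, without advancing time (a new reading comes with each control period).
- viewer.capture(name): name is "scene" or "side" or "wrist"; returns the picture (400x640x3 uint8, blue, green, red); there is no depth.
- viewer.camera_model(name): a dict with "K" (3x3 intrinsics, pixels), "eye" and "orientation" of the camera in the world. Camera axes: x right, y down, z forward; pixel columns grow to the right and rows downward; lengths in mm; the calibration is good to about 2 mm. A picture is of the moment at which its call begins: read the wrist's pose just before it. camera_model takes no time and is no camera call; for the wrist camera it gives the pose at the moment of the call.
- workorder.job_done(): hands the job in, once; it reports no verdict.
Trained networks look in the newest picture that a camera, given by its name, has taken for a name from the list of things; names that differ only in an ending like _2 or _b are one class to them, and where a whole thing is asked for, a point or a joint stands for the part that bears it (a point fixed in the world has none). Each returns a list of dicts, best first, with "confidence" (0 to 1); they miss things now and then, are a little off and sometimes report something else, mostly with a low value. They report only what shows in the picture. A call takes as long as a camera call. They do not tell look-alikes from the thing itself.
- nets.silhouettes(label, camera): "pixels" (400x640 bool, what is visible of it) and "at" ([column, row] in pixels, amid what is visible of it).
The state is a dict: "t": time; "joint_positions": joint angles; "joint_vel": joint speeds; "joint_torque": joint torques, N m; "tool_pos": TCP position; "tool_rot": TCP orientation; "contact_force": force on the tool from outside, world axes, zero at the start; "moment": the same for the moment, N m; "grip_width": finger opening in mm.
Only numpy, scipy, OpenCV 4.12 (cv2) and the standard library are available. Lean on these libraries where they do the work, as an engineer would, in place of code of your own. Each camera call takes 0.05 s, during which the arm holds its last target.

### The job

The blue test case is locked with a brass combination padlock that lies dial up on the lid. Turn the dial clockwise, click by click, until its white pointer stands at the red mark on the lock, pull the shackle out as far as it goes, then take the lock off the hasp and hold it level, dial up, shackle still open, about 10 cm above the middle of the round green reader pad. Finish while still holding the lock there in the gripper, and leave everything else on the bench and the lid where it is.

Things in the scene. Friction and masses are not known exactly. Their poses are not given: they have to be found in the camera images.
- lock: brass combination padlock, loose, 0.4 kg in all, dial up. Body 64 mm long (x), 60 wide (y), 30 thick (z). Origin: centre of its underside; z out of the dial face; shackle towards -x. It rests on the case's pedestal, a recess in its underside over a boss 7 mm high (1.5 mm play); its 60 mm wide sides are free for fingers. Open, it lifts straight up; closed, its -y shackle leg is caught in the hasp staple
- dial (a joint): dial angle, rad. 0 = white pointer at the red mark (the only setting that frees the shackle, good to about 0.15); grows anticlockwise seen from above. Starts between about 0.5 and 2.6, so turn it clockwise. 12 click notches, one every 0.524 rad (30 degrees), 0 is one of them; it snaps into them and stays. Turning takes about 0.1 N m. Range -3.1 to 3.1
- dial_grip (a point): middle of the dial's grip bar, on the dial axis above the lock's centre, 42 mm above its underside. Black bar 36 mm long, 10 wide, 16 tall (34 to 51 mm above the underside), on a disc 42 mm across. This point turns with the dial: the bar lies along its x, white pointer at the -x end. At dial 0 the bar is along the lock's x, pointer towards the shackle, where the red mark is
- shackle (a joint): how far the shackle is pulled out of the lock, m: 0 closed, 0.018 fully open (a stop). It slides along the lock's -x, with about 3 N of friction, and stays where it is left. With the dial off its mark it gives only 1 mm
- shackle_bow (a point): middle of the shackle's bow: a level round steel bar 9 mm thick, straight along the lock's y for 24 mm, 18 mm above the lock's underside, 86 mm from its centre when closed (moves with the shackle). Two legs, 9 mm thick, 53 mm over their outsides, run from it to the body. Below it 40 mm are free down to the lid; between bow and hasp staple 42 mm are free
- case: blue steel case, fixed, 250 (x) x 280 (y) mm, lid top 70 mm high; origin: centre of its underside, below the lock's, axes as the lock's at the start. On the lid: pedestal 68 x 36 mm, 22 mm high, under the lock, and the hasp staple, a plate 35 to 39 mm from the lock's centre towards the shackle, y -34 to -10 mm, up to 31 mm above the lock's underside; a shackle out 14 mm is clear of it
- reader_top (a point): centre of the top face of the reader pad: a black disc 120 mm across and 18 mm tall with a round green face and a white centre spot, fixed on the bench
- stator: steel ring, 68 mm outside, 30 mm tall, standing near the reader pad; origin: centre of underside; a bystander
- endcap_a: round aluminium motor end cap, 68 mm across, 24 mm tall, near the reader pad; origin: centre of underside; a bystander
- endcap_b: another such end cap, on the right-hand side of the bench; a bystander
- wrench: steel wrench, 180 mm, lying across the case lid behind the lock; a bystander
- oiler: white plastic bottle with red cap, 52 mm across, 130 mm tall, on the left-hand side of the bench; origin: centre of underside; a bystander
- brush: hand brush, 190 mm, lying on the left-hand side of the bench; a bystander
Not all that is in view belongs to the job. What is shaped like the lock but orange, pink or turquoise is not meant.

How it is judged (in metres and radians):
On the way, in this order (a step that is already met when the one before it is completed fails the run):
1. the dial's pointer is at the red mark, the shackle still closed (value of joint dial between -0.2 and 0.2 rad and value of joint shackle below 0.006 m), for 0.2 s.
2. the shackle is pulled open while the lock still lies on its pedestal (value of joint shackle above 0.014 m and z of lock in the frame of case below 0.105 m), for 0.1 s.
3. the open lock is lifted clear of the case (value of joint shackle above 0.014 m and z of lock in the frame of case above 0.11 m), for 0.1 s.
At the end, for the whole second after the job is handed in: the lock is held by the fingers, at rest, its centre within 50 mm (horizontally) of the middle of the reader pad and its underside 50 to 170 mm above the pad's top, dial face up and within 0.3 rad of level, the shackle still at least 14 mm out (value of joint shackle above 0.014 m and horizontal distance between lock and reader_top below 0.05 m and z of lock in the frame of reader_top between 0.05 and 0.17 m and angle between lock's own z axis and vertical below 0.3 rad and contact force between the fingers and lock above 2 N and contact force between lock and case below 0.2 N and linear speed of lock below 0.04 m/s); the arm keeps its last pose, push and grip.
It fails at once if a bystander is moved more than 30 mm (distance of any of stator, endcap_a, endcap_b, wrench, oiler, brush from where it was at the start of the episode above 0.03 m).
It also fails if it takes over 72 s, if anything falls off the work surface, if the arm or the gripper's body presses on something with over 40 N, if the wrist force passes 120 N, or if a joint passes its speed limit or range.

## Working session

There is one attempt and no reset: what is moved stays moved. The work goes in short steps, Python scripts to look and compute and a tool call to move; the robot and the scene stay as the last step left them, time stands still between calls to the robot, and variables do not carry over. Pictures are saved under pics/ and viewed, and the job is handed in when it is done.

Besides the shell and the picture viewer there is one more tool, called after "Emit:" as name(argument=value, ...) on one line, values as JSON. carry_out: Moves the arm, as the interface text tells. Its arguments: {"type":"object","properties":{"targets":{"type":"array"},"grip_force":{"type":"number"}},"required":["targets"]}

```bash
ls; mkdir -p pics; python3 - <<'E'
from station import sensors, viewer, workorder, nets, arm
import cv2
print(sensors.sense())
for n in ("scene","side","wrist"):
    im=viewer.capture(n); cv2.imwrite(f"pics/{n}0.png",im)
    m=viewer.camera_model(n); print(n,m)
E
```

```text
pics
{'t': 0.0, 'joint_positions': array([67.17425185, 19.07150489, -3.70546965, 83.70421073,  1.23628362,
       77.34401265, -5.07187533]), 'joint_vel': array([-0.01212745,  0.08464837, -0.04090295,  0.00870579, -0.05226442,
        0.01792106, -0.02327135]), 'joint_torque': array([-7.45618854e-04, -6.25442004e+01,  4.85270773e-02, -3.91608739e+01,
        1.60478085e-02,  9.83662700e-03,  2.17802506e-05]), 'tool_pos': array([ 229.2293123 , -581.05196696,  230.53593332]), 'tool_rot': array([ 1.79997063e+02,  7.98954658e-02, -6.84709362e+01]), 'contact_force': array([ 0.72397133, -1.33419046, -0.21601302]), 'moment': array([ 0.00804868, -0.04394996,  0.03442782]), 'grip_width': 85.63548558764579}
scene {'K': array([[366.83647838,   0.        , 321.42580403],
       [  0.        , 366.83647838, 199.86261015],
       [  0.        ,   0.        ,   1.        ]]), 'eye': array([1296.99472669, -221.99076872,  988.75282491]), 'orientation': array([-136.92206625,    0.38883352,   73.80051359])}
side {'K': array([[491.38805141,   0.        , 320.08368639],
       [  0.        , 491.38805141, 204.93064676],
       [  0.        ,   0.        ,   1.        ]]), 'eye': array([-281.50187256, -902.26564608, 1113.90602702]), 'orientation': array([-129.37932938,   -0.15073941,  -41.76413752])}
wrist {'K': array([[285.99370011,   0.        , 320.87725932],
       [  0.        , 285.99370011, 200.17715172],
       [  0.        ,   0.        ,   1.        ]]), 'eye': array([ 305.21028028, -551.3326971 ,  373.83448329]), 'orientation': array([ 1.61529200e+02,  2.76856960e-02, -6.85097375e+01])}
```

View pics/scene0.png

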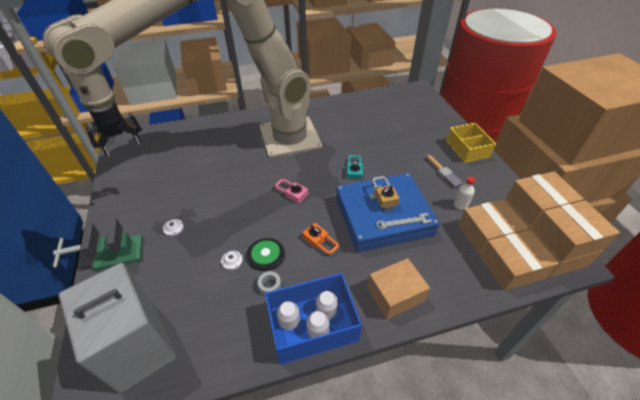

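View pics/side0.png

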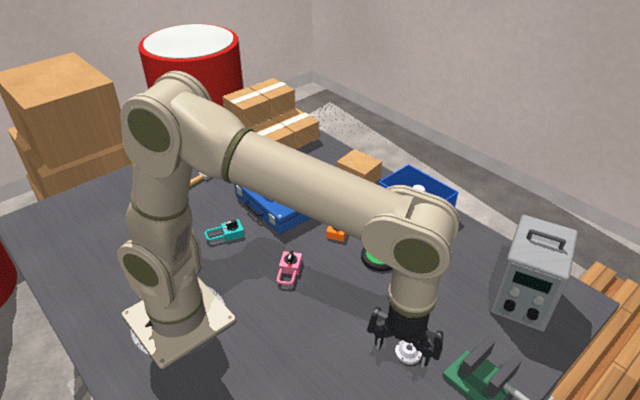

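View pics/wrist0.png

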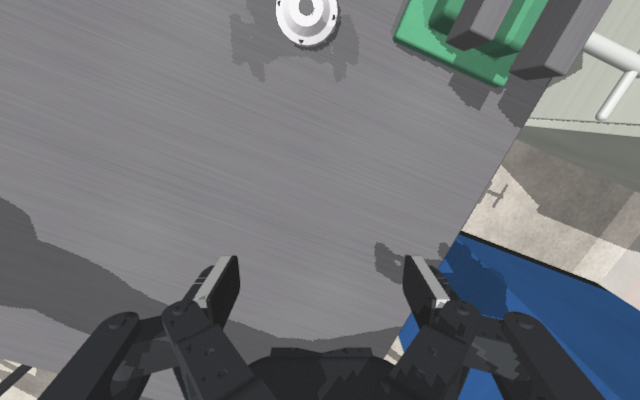

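The brass lock is at about (387,197) in the scene view, on the blue case. The look-alikes are pink (292,188), orange (320,237) and turquoise (354,165), all lying on the bench. Next I'll confirm with a crop and measure.

```bash
cat > h.py <<'E'
from station import sensors, viewer, workorder, nets, arm
import cv2, numpy as np
from scipy.spatial.transform import Rotation as R
def rot(rpy): return R.from_euler('xyz',rpy,degrees=True).as_matrix()
def ray(m,px):
    d=rot(m['orientation'])@np.linalg.inv(m['K'])@np.array([px[0],px[1],1.]); return m['eye'],d
def onz(m,px,z):
    e,d=ray(m,px); return e+d*(z-e[2])/d[2]
def proj(m,P):
    c=rot(m['orientation']).T@(np.asarray(P,float)-m['eye']); u=m['K']@c; return u[:2]/u[2]
E
python3 - <<'E'
from h import *
im=viewer.capture("scene"); m=viewer.camera_model("scene")
crop=cv2.resize(im[160:260,330:450],None,fx=6,fy=6,interpolation=cv2.INTER_CUBIC); cv2.imwrite("pics/c1.png",crop)
for l,z in (("lock",122),("dial",130),("reader_top",18),("case",70),("stator",15),("endcap_a",12),("shackle",100)):
    try:
        for d in nets.silhouettes(l,"scene")[:6]:
            print(l,round(d["confidence"],2),np.round(d["at"]),d["pixels"].sum(),np.round(onz(m,d["at"],z)))
    except Exception as e: print(l,e)
print(sensors.sense()['t'])
E
```

```text
lock 0.91 [317. 238.] 515 [661. -58. 122.]
lock 0.88 [387. 193.] 439 [547. 215. 122.]
lock 0.76 [358. 170.] 277 [415. 160. 122.]
lock 0.75 [292. 188.] 388 [435. -79. 122.]
dial 0.67 [314. 231.] 110 [641. -59. 130.]
dial 0.5 [355. 169.] 63 [417. 150. 130.]
reader_top 0.61 [268. 250.] 951 [ 587. -201.   18.]
reader_top 0.31 [267. 279.] 337 [ 692. -223.   18.]
case 0.93 [381. 215.] 5049 [594. 181.  70.]
stator 0.9 [266. 278.] 291 [ 686. -225.   15.]
endcap_a 0.62 [233. 261.] 316 [ 591. -314.   12.]
endcap_a 0.62 [173. 225.] 271 [ 385. -497.   12.]
shackle 0.64 [380. 181.] 77 [471. 223. 100.]
shackle 0.55 [326. 252.] 79 [703. -42. 100.]
shackle 0.46 [356. 157.] 39 [322. 187. 100.]
shackle 0.37 [278. 187.] 35 [ 397. -122.  100.]
0.55
```

View pics/c1.png

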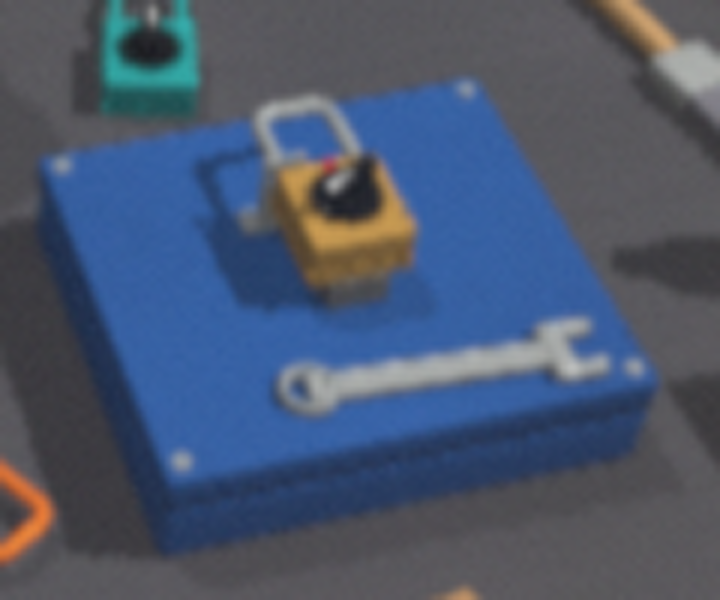

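The crop shows the brass lock on its pedestal on the blue lid. Its shackle points up and towards the robot, with the red mark at crop (330,163), the white pointer near (345,180) and the wrench behind it. So this is the one meant. Next I'll get the case pose from the lid corners.

```bash
python3 - <<'E'
from h import *
m=viewer.camera_model("scene")
c=np.array([(42,160),(480,82),(655,372),(165,488)])/6+[330,160]
P=np.array([onz(m,p,70) for p in c]); print(P.round(), P.mean(0).round())
print([np.linalg.norm(P[i]-P[(i+1)%4]).round() for i in range(4)])
a=P[3]-P[0];b=P[2]-P[1];print(np.degrees(np.arctan2(a[1],a[0])),np.degrees(np.arctan2(b[1],b[0])))
a=P[1]-P[0];b=P[2]-P[3];print(np.degrees(np.arctan2(a[1],a[0]))-90,np.degrees(np.arctan2(b[1],b[0]))-90)
for p in [(345,190)]:
  print(onz(m,np.array(p)/6+[330,160],135))
E
```

```text
[[424.  83.  70.]
 [437. 360.  70.]
 [673. 350.  70.]
 [671.  70.  70.]] [551. 215.  70.]
[np.float64(277.0), np.float64(237.0), np.float64(280.0), np.float64(247.0)]
-2.9624039440787864 -2.411361176281985
-2.501454195483248 -0.4167297976979256
[554.93497866 211.0981012  135.        ]
```

Emit:
carry_out(targets=[{"xyz": [0, -0.02, -0.005], "angular": [0, 0, -2], "fingers": 1}, {"xyz": [0, -0.03, -0.005], "angular": [0, 0, -3], "fingers": 1}, {"xyz": [-0.001, -0.04, -0.005], "angular": [0, 0, -3.7], "fingers": 1}, {"xyz": [-0.002, -0.04, -0.005], "angular": [0, 0, -3.7], "fingers": 1}, {"xyz": [-0.002, -0.04, -0.005], "angular": [0, 0, -3.7], "fingers": 1}, {"xyz": [-0.002, -0.04, -0.005], "angular": [0, 0, -3.7], "fingers": 1}, {"xyz": [-0.002, -0.04, 0], "angular": [0, 0, -3.7], "fingers": 1}, {"xyz": [-0.002, -0.04, 0], "angular": [0, 0, -3.7], "fingers": 1}])

```text
t: 1.22
tool_pos: [464.5, -412.1, 261.9]
tool_rot: [-180.0, -0.1, -41.0]
contact_force: [0.1, -0.5, 0.4]
grip_width: 85.6
```

Emit:
carry_out(targets=[{"xyz": [-0.002, -0.04, 0], "angular": [0, 0, -3.7], "fingers": 1}, {"xyz": [-0.002, -0.04, 0], "angular": [0, 0, -3.7], "fingers": 1}, {"xyz": [-0.002, -0.04, 0], "angular": [0, 0, -3.7], "fingers": 1}, {"xyz": [-0.002, -0.04, 0], "angular": [0, 0, -3.7], "fingers": 1}, {"xyz": [-0.002, -0.04, 0], "angular": [0, 0, -3.7], "fingers": 1}, {"xyz": [-0.002, -0.04, 0], "angular": [0, 0, -3.7], "fingers": 1}, {"xyz": [-0.002, -0.04, 0], "angular": [0, 0, -3.7], "fingers": 1}, {"xyz": [-0.002, -0.04, 0], "angular": [0, 0, -3.7], "fingers": 1}])

```text
t: 1.88
tool_pos: [599.4, -125.3, 261.5]
tool_rot: [-180.0, -0.0, -11.4]
contact_force: [1.5, -0.0, 0.6]
grip_width: 85.2
```

Emit:
carry_out(targets=[{"xyz": [-0.006, -0.04, 0], "angular": [0, 0, -2], "fingers": 1}, {"xyz": [-0.007, -0.04, 0], "angular": [0, 0, -2], "fingers": 1}, {"xyz": [-0.008, -0.04, 0], "angular": [0, 0, -2], "fingers": 1}, {"xyz": [-0.008, -0.04, 0], "angular": [0, 0, -2], "fingers": 1}, {"xyz": [-0.009, -0.04, 0], "angular": [0, 0, -2], "fingers": 1}, {"xyz": [-0.01, -0.04, 0], "angular": [0, 0, -2], "fingers": 1}, {"xyz": [-0.01, -0.03, 0], "angular": [0, 0, 0], "fingers": 1}, {"xyz": [0, 0, 0], "angular": [0, 0, 0], "fingers": 1}])

```text
t: 2.55
tool_pos: [565.6, 154.4, 262.2]
tool_rot: [-179.8, -0.0, 1.0]
contact_force: [-1.0, 1.3, -0.1]
grip_width: 85.4
```

```bash
python3 - <<'E'
from h import *
m=viewer.camera_model("wrist");im=viewer.capture("wrist"); cv2.imwrite("pics/w1.png",im)
import pickle;pickle.dump(m,open("w1.pkl","wb"))
print(m['eye'],m['orientation'],sensors.sense()['tool_pos'],sensors.sense()['joint_positions'].round())
for l,z in (("lock",122),("dial",143),("shackle",110)):
    for d in nets.silhouettes(l,"wrist")[:3]:
        print(l,round(d["confidence"],2),np.round(d["at"]),d["pixels"].sum(),np.round(onz(m,d["at"],z)))
E
```

```text
[564.11212004 235.49966647 405.55843186] [ 1.61675777e+02 -4.81249228e-02  9.55592947e-01] [567.09166989 150.37929692 261.95186221] [ 12.  17. -38.  86.  11.  81. -26.]
lock 0.98 [120. 133.] 3837 [371. 207. 122.]
lock 0.94 [294. 126.] 5507 [539. 216. 122.]
lock 0.93 [175. 289.] 944 [398.  30. 122.]
dial 0.75 [305. 132.] 1522 [550. 213. 143.]
dial 0.74 [180. 299.] 156 [414.  33. 143.]
dial 0.69 [121. 139.] 914 [384. 204. 143.]
shackle 0.91 [235. 109.] 1252 [480. 231. 110.]
shackle 0.91 [360. 263.] 476 [613.  61. 110.]
shackle 0.88 [ 64. 114.] 809 [311. 223. 110.]
```

View pics/w1.png

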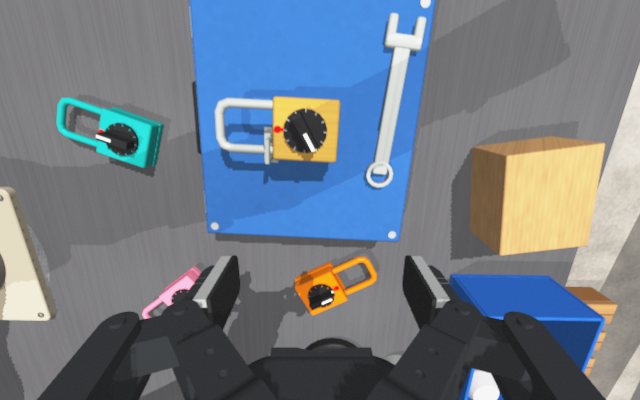

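The wrist view shows the brass lock at about (305,130), with its shackle to the left. The staple is at (270,145), the red mark at (278,129), and the white pointer on the lower part of the bar at about (308,143). I'll enlarge that area and measure it.

```bash
python3 - <<'E'
import cv2
im=cv2.imread("pics/w1.png"); cv2.imwrite("pics/w1c.png",cv2.resize(im[80:190,200:360],None,fx=5,fy=5,interpolation=cv2.INTER_CUBIC))
E
```

```text
(no output)
```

View pics/w1c.png

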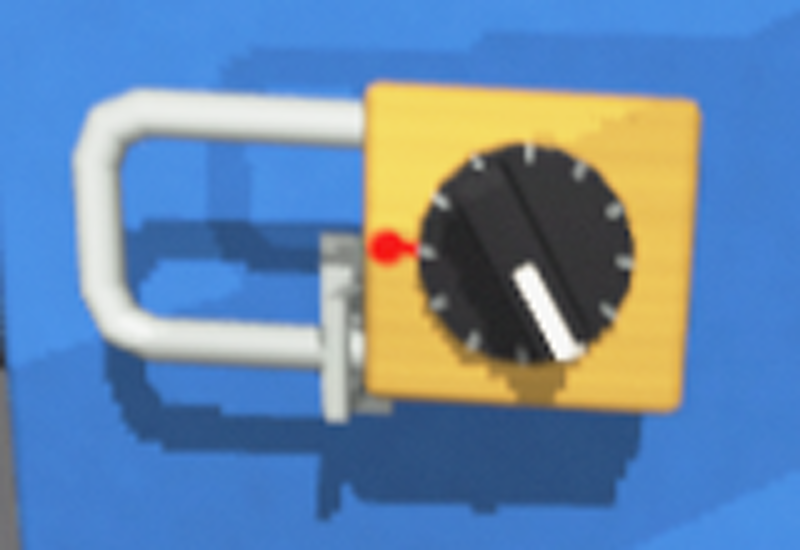

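```bash
cat >> h.py <<'E'
import pickle
def ang(a,b): return np.degrees(np.arctan2(b[1]-a[1],b[0]-a[0]))
E
python3 - <<'E'
from h import *
m=pickle.load(open("w1.pkl","rb"))
f=lambda p,z: onz(m,np.array(p)/5+[200,80],z)
A,B,C,D=[f(p,122) for p in [(367,81),(701,98),(683,412),(365,396)]]
print(A,B,C,D,(A+B+C+D)/4); print(ang(A,B),ang(D,C),ang(D,A)-90,ang(C,B)-90,np.linalg.norm(A-B),np.linalg.norm(A-D))
p,q=f((522,268),143),f((572,357),143); print("pointer",p,q,ang(p,q))
print("disc",f((526,252),127)); print("bow",f((98,222),110))
print("bar ctr via silh", f((514,262),143))
E
```

```text
[519.96717287 242.95754607 122.        ] [582.33814633 241.00833433 122.        ] [580.98420191 181.68174006 122.        ] [517.47202263 183.8529082  122.        ] [550.19038594 212.37513217 122.        ]
-1.7900196504625374 -1.957897649734131 -2.4173524481022213 -1.3073704581252485 62.40142431031914 59.15728181758768
pointer [549.9409019  211.27583791 143.        ] [559.07010658 195.48982673 143.        ] -59.95878512362172
disc [549.84086345 212.78365473 127.        ]
bow [463.34302443 215.82678944 110.        ]
bar ctr via silh [548.50800515 212.30453675 143.        ]
```

Emit:
carry_out(targets=[{"xyz": [-0.008, -0.031, 0], "angular": [0, 0, 0], "fingers": 0}, {"xyz": [-0.008, -0.031, 0], "angular": [0, 0, 0], "fingers": 0}, {"xyz": [0, 0, 0.02], "angular": [0, 0, -6.8], "fingers": 0}, {"xyz": [0, 0, 0.02], "angular": [0, 0, -6.8], "fingers": 0}, {"xyz": [0, 0, 0.02], "angular": [0, 0, -6.8], "fingers": 0}, {"xyz": [0, 0, 0], "angular": [0, 0, -6.8], "fingers": 0}, {"xyz": [0, 0, 0], "angular": [0, 0, 0], "fingers": 0}, {"xyz": [0, 0, 0], "angular": [0, 0, 0], "fingers": 0}])

```text
t: 3.42
tool_pos: [553.1, 206.0, 201.4]
tool_rot: [180.0, -0.0, 27.2]
contact_force: [-1.2, -0.6, 0.7]
grip_width: 42.5
```

```bash
python3 - <<'E'
from h import *
m=viewer.camera_model("wrist");im=viewer.capture("wrist"); cv2.imwrite("pics/w2.png",im)
s=sensors.sense();print(s['tool_pos'],s['tool_rot'],s['joint_positions'].round(),s['grip_width'])
print(proj(m,s['tool_pos']),proj(m,[550,212.4,143]))
E
```

```text
[553.16009441 206.36735678 201.84037112] [ 1.79990044e+02 -4.81071140e-02  2.71839531e+01] [ 10.  21. -43.  90.  15.  75.  -8.] 42.86713057160233
[321.33657238 256.45978761] [321.09894348 208.90176   ]
```

View pics/w2.png

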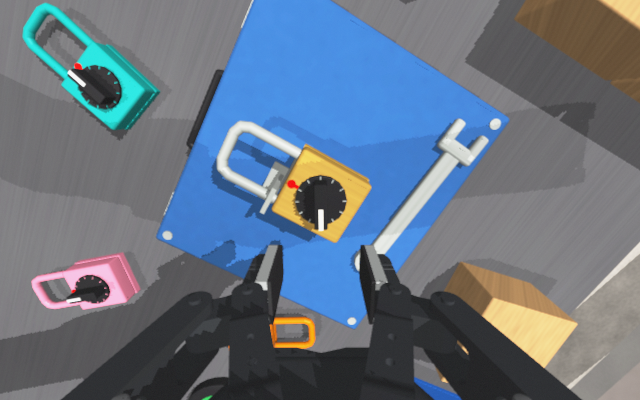

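```bash
python3 - <<'E'
from h import *
m=viewer.camera_model("wrist");im=cv2.imread("pics/w2.png")
cv2.imwrite("pics/w2c.png",cv2.resize(im[140:250,240:400],None,fx=5,fy=5,interpolation=cv2.INTER_CUBIC))
for c in [(320,201),(321,202)]: print(onz(m,c,127))
print(proj(m,[550,212.4,127]))
E
```

```text
[549.02199251 213.02634045 127.        ]
[550.12629671 212.63629227 127.        ]
[320.72670395 202.17934664]
```

View pics/w2c.png

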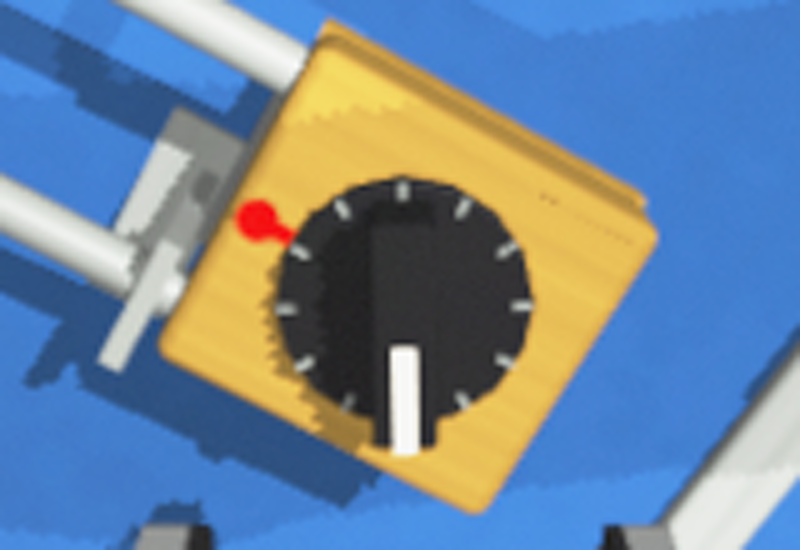

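Emit:
carry_out(targets=[{"xyz": [0, -0.007, 0.02], "angular": [0, 0, -0.9], "fingers": -0.2}, {"xyz": [0, 0, 0.025], "angular": [0, 0, 0], "fingers": -0.2}, {"xyz": [0, 0, 0.015], "angular": [0, 0, 0], "fingers": -0.2}, {"xyz": [0, 0, 0.006], "angular": [0, 0, 0], "fingers": -0.2}, {"xyz": [0, 0, 0.004], "angular": [0, 0, 0], "fingers": -0.2}, {"xyz": [0, 0, 0], "angular": [0, 0, 0], "fingers": -0.2}, {"xyz": [0, 0, 0], "angular": [0, 0, 0], "fingers": -0.2}])

```text
t: 4.05
tool_pos: [549.8, 213.6, 132.4]
tool_rot: [180.0, -0.1, 28.4]
contact_force: [-0.5, 0.3, 0.6]
grip_width: 33.9
```

Emit:
carry_out(grip_force=30, targets=[{"xyz": [0, 0.001, 0.002], "angular": [0, 0, 0], "fingers": -0.2}, {"xyz": [0, 0, 0], "angular": [0, 0, 0], "fingers": -1}, {"xyz": [0, 0, 0], "angular": [0, 0, 0], "fingers": -1}, {"xyz": [0, 0, 0], "angular": [0, 0, 0], "fingers": -1}, {"xyz": [0, 0, 0], "angular": [0, 0, 0], "fingers": -1}, {"xyz": [0, 0, 0], "angular": [0, 0, 0], "fingers": -1}])

```text
t: 4.55
tool_pos: [549.8, 212.5, 129.8]
tool_rot: [180.0, -0.0, 28.4]
contact_force: [-1.6, -1.1, 5.6]
grip_width: 9.0
```

Emit:
carry_out(targets=[{"xyz": [0, 0, -0.0005], "angular": [0, 0, 3], "fingers": -1}, {"xyz": [0, 0, 0], "angular": [0, 0, 5], "fingers": -1}, {"xyz": [0, 0, 0], "angular": [0, 0, 6], "fingers": -1}, {"xyz": [0, 0, 0], "angular": [0, 0, 6], "fingers": -1}, {"xyz": [0, 0, 0], "angular": [0, 0, 6], "fingers": -1}, {"xyz": [0, 0, 0], "angular": [0, 0, 6], "fingers": -1}, {"xyz": [0, 0, 0], "angular": [0, 0, 6], "fingers": -1}, {"xyz": [0, 0, 0], "angular": [0, 0, 2], "fingers": -1}])

```text
t: 5.22
tool_pos: [549.4, 212.1, 129.9]
tool_rot: [179.9, 0.0, -11.9]
contact_force: [-1.1, -2.3, 2.8]
grip_width: 8.8
```

Emit:
carry_out(targets=[{"xyz": [0, 0, 0], "angular": [0, 0, 5], "fingers": -1}, {"xyz": [0, 0, 0], "angular": [0, 0, 6], "fingers": -1}, {"xyz": [0, 0, 0], "angular": [0, 0, 6], "fingers": -1}, {"xyz": [0, 0, 0], "angular": [0, 0, 6], "fingers": -1}, {"xyz": [0, 0, 0], "angular": [0, 0, 6], "fingers": -1}, {"xyz": [0, 0, 0], "angular": [0, 0, 6], "fingers": -1}, {"xyz": [0, 0, 0], "angular": [0, 0, 5], "fingers": -1}, {"xyz": [0, 0, 0], "angular": [0, 0, 0], "fingers": -1}])

```text
t: 5.88
tool_pos: [549.0, 212.5, 129.9]
tool_rot: [179.9, 0.0, -51.8]
contact_force: [-4.6, -2.4, 5.3]
grip_width: 9.1
```

```bash
python3 - <<'E'
from h import *
im=viewer.capture("wrist"); cv2.imwrite("pics/w3.png",im)
s=sensors.sense();print(s['tool_pos'],s['tool_rot'],s['joint_positions'].round(),s['grip_width'],s['moment'])
E
```

```text
[548.99133322 212.47200257 129.79854055] [ 1.79925817e+02  2.17943833e-03 -5.15128695e+01] [ -2.  22. -29.  95.  11.  66. -85.] 8.803201225643647 [-0.47573712  1.09943083  0.00705634]
```

View pics/w3.png

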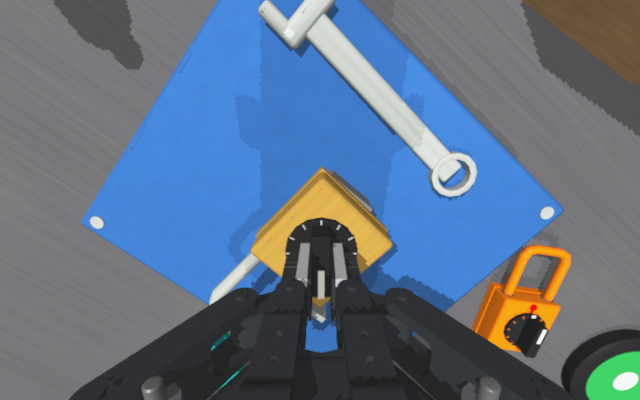

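The dial turns with the gripper: the bar sits between the pads at (320,265), with about 40 degrees still to go.

Emit:
carry_out(targets=[{"xyz": [0, 0, 0], "angular": [0, 0, 4], "fingers": -1}, {"xyz": [0, 0, 0], "angular": [0, 0, 6], "fingers": -1}, {"xyz": [0, 0, 0], "angular": [0, 0, 6], "fingers": -1}, {"xyz": [0, 0, 0], "angular": [0, 0, 6], "fingers": -1}, {"xyz": [0, 0, 0], "angular": [0, 0, 6], "fingers": -1}, {"xyz": [0, 0, 0], "angular": [0, 0, 6], "fingers": -1}, {"xyz": [0, 0, 0], "angular": [0, 0, 6.4], "fingers": -1}, {"xyz": [0, 0, 0], "angular": [0, 0, 0], "fingers": -1}])

```text
t: 6.6
tool_pos: [549.2, 213.2, 129.9]
tool_rot: [180.0, 0.0, -92.1]
contact_force: [-1.8, -0.9, 2.5]
grip_width: 9.4
```

Emit:
carry_out(targets=[{"xyz": [0, 0, 0], "angular": [0, 0, 0], "fingers": -1}, {"xyz": [0, 0, 0], "angular": [0, 0, 0], "fingers": -0.2}, {"xyz": [0, 0, 0], "angular": [0, 0, 0], "fingers": -0.2}, {"xyz": [0, 0, 0], "angular": [0, 0, 0], "fingers": -0.2}, {"xyz": [0, 0, 0], "angular": [0, 0, 0], "fingers": -0.2}])

```text
t: 7.02
tool_pos: [549.8, 212.3, 129.7]
tool_rot: [-180.0, -0.0, -91.9]
contact_force: [0.5, 0.7, 0.9]
grip_width: 34.1
```

Now I'll lift, turn back to yaw about 0, and look.

Emit:
carry_out(targets=[{"xyz": [0, 0, -0.02], "angular": [0, 0, 0], "fingers": -0.2}, {"xyz": [0, 0, -0.03], "angular": [0, 0, 0], "fingers": -0.2}, {"xyz": [0, 0, -0.03], "angular": [0, 0, -5], "fingers": -0.2}, {"xyz": [0, 0, -0.02], "angular": [0, 0, -7], "fingers": -0.2}, {"xyz": [0, 0, -0.02], "angular": [0, 0, -7], "fingers": -0.2}, {"xyz": [0, 0, 0], "angular": [0, 0, -7], "fingers": -0.2}, {"xyz": [0, 0, 0], "angular": [0, 0, -7], "fingers": -0.2}, {"xyz": [0, 0, 0], "angular": [0, 0, -7], "fingers": -0.2}])

```text
t: 7.68
tool_pos: [549.9, 212.5, 250.2]
tool_rot: [-180.0, -0.0, -51.6]
contact_force: [0.4, 0.1, -0.7]
grip_width: 34.3
```

Emit:
carry_out(targets=[{"xyz": [0, 0, 0], "angular": [0, 0, -7], "fingers": -0.2}, {"xyz": [0, 0, 0], "angular": [0, 0, -7], "fingers": -0.2}, {"xyz": [0, 0, 0], "angular": [0, 0, -7], "fingers": -0.2}, {"xyz": [0, 0, 0], "angular": [0, 0, -7], "fingers": -0.2}, {"xyz": [0, 0, 0], "angular": [0, 0, -7], "fingers": -0.2}, {"xyz": [0, 0, 0], "angular": [0, 0, -7], "fingers": -0.2}, {"xyz": [0, 0, 0], "angular": [0, 0, -7], "fingers": -0.2}, {"xyz": [0, 0, 0], "angular": [0, 0, 0], "fingers": -0.2}])

```text
t: 8.35
tool_pos: [549.7, 212.4, 249.7]
tool_rot: [180.0, -0.0, -2.6]
contact_force: [-0.8, -0.5, 0.2]
grip_width: 34.1
```

```bash
python3 - <<'E'
from h import *
m=viewer.camera_model("wrist");im=viewer.capture("wrist");pickle.dump(m,open("w4.pkl","wb"))
c=[int(v) for v in proj(m,[520,213,125])];print(c)
cv2.imwrite("pics/w4.png",im);x0,y0=c[0]-80,max(c[1]-60,0);print(x0,y0)
cv2.imwrite("pics/w4c.png",cv2.resize(im[y0:y0+120,x0:x0+160],None,fx=5,fy=5,interpolation=cv2.INTER_CUBIC))
s=sensors.sense();print(s['tool_pos'],s['tool_rot'],s['joint_positions'].round(),s['grip_width'])
E
```

```text
[290, 193]
210 133
[549.71010357 212.35720649 249.69745971] [ 1.79998228e+02  9.01121045e-04 -3.06101380e+00] [  2.  17. -34.  86.  10.  79. -36.] 34.10684865246059
```

View pics/w4c.png

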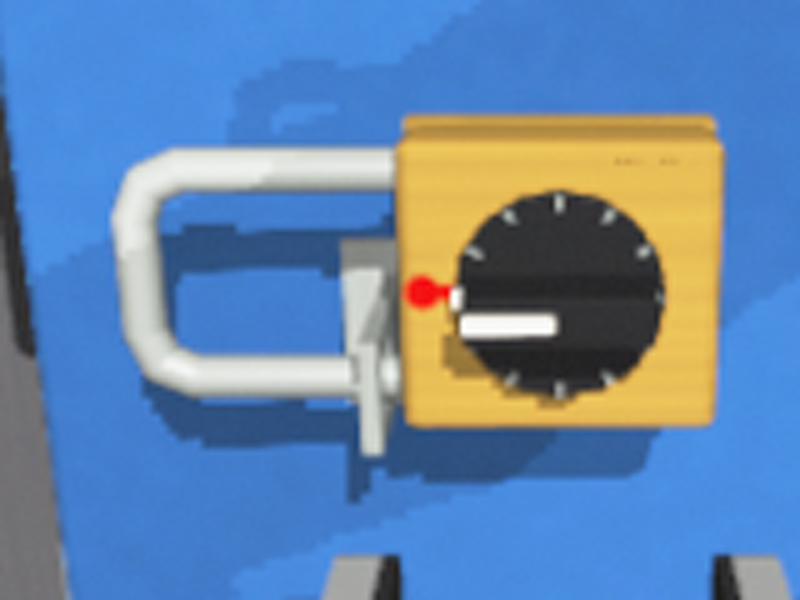

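The pointer is now parallel to the lock's x axis and faces the red mark at crop (420,292). The small row offset is parallax. Now I'll measure the bow.

```bash
python3 - <<'E'
from h import *
m=pickle.load(open("w4.pkl","rb"))
f=lambda p,z: onz(m,np.array(p)/5+[210,133],z)
print("bow",f((138,270),110),f((165,262),110),f((115,262),110)); p,q=f((460,325),143),f((557,325),143); print(p,q,ang(q,p)-180)
print("disc",f((560,296),127)); L=np.array([550,212.4]);a=np.radians(-1.9);print(L-86*np.array([np.cos(a),np.sin(a)]))
s=sensors.sense();print(s['tool_pos'],s['tool_rot'])
E
```

```text
bow [464.48424358 217.45852526 110.        ] [470.2476869  218.89549867 110.        ] [460.01189919 219.37148476 110.        ]
[532.49885431 213.18522164 143.        ] [550.30496932 212.35652072 143.        ] -2.6646367555726727
disc [550.95938527 213.02786229 127.        ]
[464.04728143 215.25134534]
[549.71010357 212.35720649 249.69745971] [ 1.79998228e+02  9.01121045e-04 -3.06101380e+00]
```

Emit:
carry_out(targets=[{"xyz": [-0.03, 0.001, 0.01], "angular": [0, 0, -0.8], "fingers": -0.25}, {"xyz": [-0.03, 0, 0.02], "angular": [0, 0, 0], "fingers": -0.25}, {"xyz": [-0.025, 0, 0.03], "angular": [0, 0, 0], "fingers": -0.25}, {"xyz": [0, 0, 0.02], "angular": [0, 0, 0], "fingers": -0.25}, {"xyz": [0, 0, 0.02], "angular": [0, 0, 0], "fingers": -0.25}, {"xyz": [0, 0, 0.01], "angular": [0, 0, 0], "fingers": -0.25}, {"xyz": [0, 0, 0], "angular": [0, 0, 0], "fingers": -0.25}])

```text
t: 8.98
tool_pos: [463.7, 214.6, 138.0]
tool_rot: [179.9, 0.2, -2.3]
contact_force: [-0.2, -0.2, -0.0]
grip_width: 31.7
```

```bash
python3 - <<'E'
from h import *
m=viewer.camera_model("wrist");im=viewer.capture("wrist");print(m['eye'],proj(m,[464.5,215.3,110]))
cv2.imwrite("pics/w5.png",im)
s=sensors.sense();print(s['tool_pos'],s['tool_rot'],s['joint_positions'].round(),s['grip_width'])
E
```

```text
[467.4067272  296.21116959 280.98054504] [322.13201764 234.02827225]
[464.4699992  215.01802103 139.43538264] [ 1.79981501e+02  7.74897207e-02 -2.30105540e+00] [  3.  12. -36. 106.   8.  65. -39.] 32.11768290524673
```

View pics/w5.png

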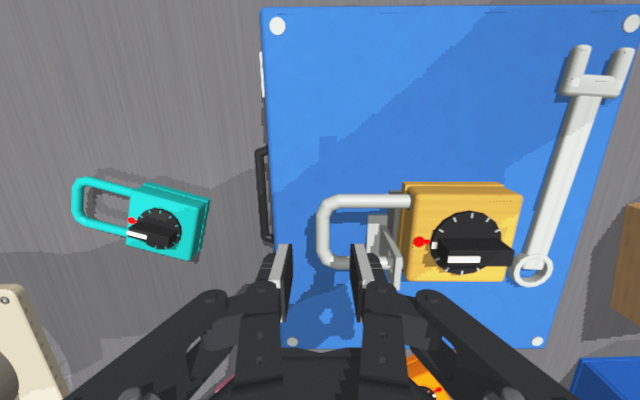

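The bow is at (325,232), centred between the fingers, and the inside finger is clear of the staple. I'll descend and grip.

Emit:
carry_out(grip_force=25, targets=[{"xyz": [0, 0, 0.015], "angular": [0, 0, 0], "fingers": -0.25}, {"xyz": [0, 0, 0.015], "angular": [0, 0, 0], "fingers": -0.25}, {"xyz": [0, 0, 0.008], "angular": [0, 0, 0], "fingers": -0.25}, {"xyz": [0, 0, 0], "angular": [0, 0, 0], "fingers": -0.25}, {"xyz": [0, 0, 0], "angular": [0, 0, 0], "fingers": -0.25}])

```text
t: 9.45
tool_pos: [465.0, 215.4, 102.5]
tool_rot: [-180.0, -0.0, -2.2]
contact_force: [-0.2, 0.0, 0.8]
grip_width: 31.8
```

Emit:
carry_out(targets=[{"xyz": [0, 0, 0], "angular": [0, 0, 0], "fingers": -1}, {"xyz": [0, 0, 0], "angular": [0, 0, 0], "fingers": -1}, {"xyz": [0, 0, 0], "angular": [0, 0, 0], "fingers": -1}, {"xyz": [0, 0, 0], "angular": [0, 0, 0], "fingers": -1}, {"xyz": [0, 0, 0], "angular": [0, 0, 0], "fingers": -1}])

```text
t: 9.87
tool_pos: [464.4, 215.4, 102.2]
tool_rot: [180.0, 0.0, -2.2]
contact_force: [-4.3, 0.1, 3.4]
grip_width: 7.9
```

Emit:
carry_out(targets=[{"xyz": [-0.003, 0, 0], "angular": [0, 0, 0], "fingers": -1}, {"xyz": [-0.004, 0, 0], "angular": [0, 0, 0], "fingers": -1}, {"xyz": [-0.004, 0, 0], "angular": [0, 0, 0], "fingers": -1}, {"xyz": [-0.003, 0, 0], "angular": [0, 0, 0], "fingers": -1}, {"xyz": [-0.003, 0, 0], "angular": [0, 0, 0], "fingers": -1}, {"xyz": [-0.001, 0, 0], "angular": [0, 0, 0], "fingers": -1}, {"xyz": [0, 0, 0], "angular": [0, 0, 0], "fingers": -1}])

```text
t: 10.45
tool_pos: [446.4, 215.9, 101.9]
tool_rot: [180.0, -0.0, -2.2]
contact_force: [1.9, -0.0, 2.1]
grip_width: 7.5
```

Emit:
carry_out(targets=[{"xyz": [-0.0015, 0, 0], "angular": [0, 0, 0], "fingers": -1}, {"xyz": [0, 0, 0], "angular": [0, 0, 0], "fingers": -1}, {"xyz": [0, 0, 0], "angular": [0, 0, 0], "fingers": -1}])

```text
t: 10.7
tool_pos: [445.1, 216.0, 101.8]
tool_rot: [180.0, 0.0, -2.2]
contact_force: [2.2, 0.3, 2.4]
grip_width: 7.6
```

Emit:
carry_out(targets=[{"xyz": [-0.0015, 0, 0], "angular": [0, 0, 0], "fingers": -1}, {"xyz": [0, 0, 0], "angular": [0, 0, 0], "fingers": -1}, {"xyz": [0, 0, 0], "angular": [0, 0, 0], "fingers": -1}])

```text
t: 10.95
tool_pos: [443.6, 216.0, 101.8]
tool_rot: [180.0, 0.0, -2.2]
contact_force: [2.2, 0.3, 2.8]
grip_width: 7.9
```

```bash
python3 - <<'E'
from h import *
m=viewer.camera_model("wrist");im=viewer.capture("wrist")
cv2.imwrite("pics/w6.png",cv2.resize(im[140:340,260:560],None,fx=2.6,fy=2.6,interpolation=cv2.INTER_CUBIC))
sc=viewer.capture("scene");cv2.imwrite("pics/s6.png",cv2.resize(sc[160:260,330:450],None,fx=5,fy=5,interpolation=cv2.INTER_CUBIC))
E
```

```text
(no output)
```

View pics/w6.png

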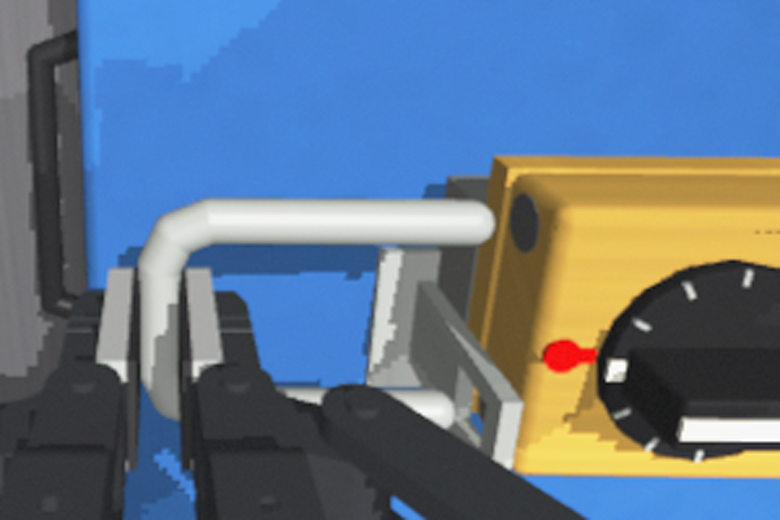

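The shackle is out: the hole at crop (525,222) is exposed, and the lower leg ends at (440,405), clear of the staple. I'll release and go up.

Emit:
carry_out(targets=[{"xyz": [0, 0, 0], "angular": [0, 0, 0], "fingers": -0.3}, {"xyz": [0, 0, 0], "angular": [0, 0, 0], "fingers": -0.3}, {"xyz": [0, 0, 0], "angular": [0, 0, 0], "fingers": -0.3}, {"xyz": [0, 0, -0.02], "angular": [0, 0, 0], "fingers": -0.3}, {"xyz": [0, 0, -0.03], "angular": [0, 0, 0], "fingers": -0.3}, {"xyz": [0.02, 0, -0.04], "angular": [0, 0, 0], "fingers": 0.9}, {"xyz": [0.04, 0, -0.04], "angular": [0, 0, 0], "fingers": 0.9}, {"xyz": [0.04, 0, -0.02], "angular": [0, 0, 0], "fingers": 0.9}])

```text
t: 11.72
tool_pos: [529.4, 213.5, 241.2]
tool_rot: [-180.0, -0.2, -2.1]
contact_force: [-0.0, 1.0, 1.2]
grip_width: 65.0
```

Emit:
carry_out(targets=[{"xyz": [0.005, 0, 0], "angular": [0, 0, 6], "fingers": 0.9}, {"xyz": [0, 0, 0], "angular": [0, 0, 0], "fingers": 0.9}, {"xyz": [0, 0, 0], "angular": [0, 0, 0], "fingers": 0.9}])

```text
t: 11.97
tool_pos: [533.1, 212.8, 236.2]
tool_rot: [180.0, 0.1, -8.0]
contact_force: [0.3, -0.7, -0.0]
grip_width: 81.3
```

```bash
python3 - <<'E'
from h import *
m=viewer.camera_model("wrist");im=viewer.capture("wrist");pickle.dump(m,open("w7.pkl","wb"))
cv2.imwrite("pics/w7.png",im);c=[int(v) for v in proj(m,[520,213,125])];x0,y0=c[0]-80,max(c[1]-60,0);print(x0,y0)
cv2.imwrite("pics/w7c.png",cv2.resize(im[y0:y0+120,x0:x0+160],None,fx=5,fy=5,interpolation=cv2.INTER_CUBIC))
s=sensors.sense();print(s['tool_pos'],s['tool_rot'],s['joint_positions'].round(),s['grip_width'])
E
```

```text
227 138
[532.5889778  212.90620665 236.14874864] [ 1.79952636e+02  1.18831470e-01 -7.95373965e+00] [  2.  16. -34.  90.   9.  77. -41.] 81.46022304332396
```

View pics/w7c.png

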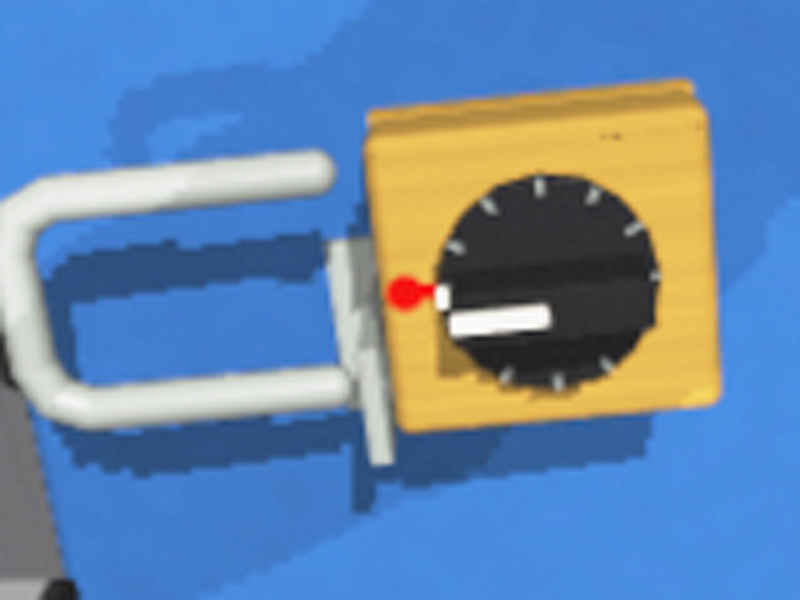

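The shackle is fully open, both leg ends at crop (325,172) and (350,385) are clear, and the pointer still faces the red mark.

```bash
python3 - <<'E'
from h import *
m=pickle.load(open("w7.pkl","rb"))
f=lambda p,z: onz(m,np.array(p)/5+[227,138],z)
print(f((549,282),127)); C=[f(p,122) for p in [(370,137),(708,110),(720,402),(400,430)]]
print(np.mean(C,0),ang(C[0],C[1]),ang(C[3],C[2]),ang(C[3],C[0])-90,ang(C[2],C[1])-90)
print("bow",f((18,300),110),"top leg end",f((335,170),110))
E
```

```text
[547.9609184  213.36096968 127.        ]
[548.25547591 213.17942651 122.        ] -3.436023298983744 -2.623565155106617 -3.5569459564918304 -2.710213868607184
bow [443.51690208 218.97864572 110.        ] top leg end [510.20467248 236.11102616 110.        ]
```

Emit:
carry_out(targets=[{"xyz": [0.0125, -0.002, 0], "angular": [0, 0, 7], "fingers": 1}, {"xyz": [0, 0, 0], "angular": [0, 0, 7], "fingers": 1}, {"xyz": [0, 0, 0], "angular": [0, 0, 7], "fingers": 1}, {"xyz": [0, 0, 0], "angular": [0, 0, 7], "fingers": 1}, {"xyz": [0, 0, 0], "angular": [0, 0, 7], "fingers": 1}, {"xyz": [0, 0, 0], "angular": [0, 0, 7], "fingers": 1}, {"xyz": [0, 0, 0], "angular": [0, 0, 7], "fingers": 1}, {"xyz": [0, 0, 0], "angular": [0, 0, 7], "fingers": 1}])

```text
t: 12.68
tool_pos: [545.0, 213.1, 236.6]
tool_rot: [179.9, -0.0, -64.3]
contact_force: [-0.4, -0.3, -0.3]
grip_width: 85.7
```

Emit:
carry_out(targets=[{"xyz": [0, 0, 0.01], "angular": [0, 0, 7], "fingers": 1}, {"xyz": [0, 0, 0.015], "angular": [0, 0, 7], "fingers": 1}, {"xyz": [0, 0, 0.015], "angular": [0, 0, 7], "fingers": 1}, {"xyz": [0, 0, 0.015], "angular": [0, 0, 7], "fingers": 1}, {"xyz": [0, 0, 0.01], "angular": [0, 0, 0.4], "fingers": 1}, {"xyz": [0, 0, 0], "angular": [0, 0, 0], "fingers": 1}, {"xyz": [0, 0, 0], "angular": [0, 0, 0], "fingers": 1}, {"xyz": [0, 0, 0], "angular": [0, 0, 0], "fingers": 1}])

```text
t: 13.35
tool_pos: [546.6, 213.1, 173.0]
tool_rot: [-180.0, 0.0, -92.3]
contact_force: [1.0, -0.2, 0.1]
grip_width: 85.7
```

```bash
python3 - <<'E'
from h import *
im=viewer.capture("wrist");cv2.imwrite("pics/w8.png",im)
s=sensors.sense();print(s['tool_pos'],s['tool_rot'],s['joint_positions'].round(),s['grip_width'])
E
```

```text
[546.87569113 213.05896677 173.22330268] [-1.79924339e+02  3.14982044e-02 -9.24039588e+01] [  -7.   18.  -23.   93.    7.   70. -124.] 85.31485078050497
```

View pics/w8.png

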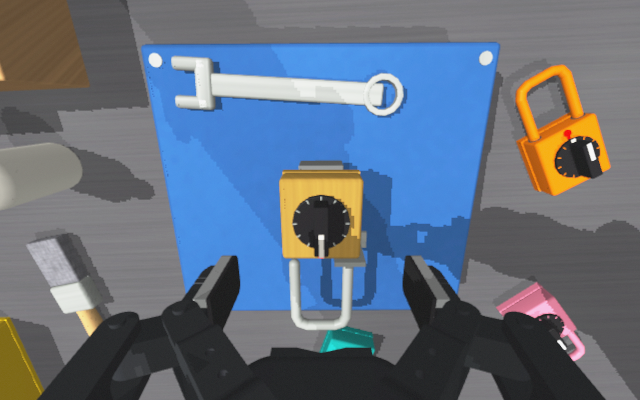

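The lock is centred at (321,222) between the open fingers (240 to 405), with free space on both sides. I'll descend and grip the body.

Emit:
carry_out(grip_force=60, targets=[{"xyz": [0, 0.002, 0.02], "angular": [0, 0, 0], "fingers": 1}, {"xyz": [0, 0, 0.02], "angular": [0, 0, 0], "fingers": 1}, {"xyz": [0, 0, 0.015], "angular": [0, 0, 0], "fingers": 1}, {"xyz": [0, 0, 0.013], "angular": [0, 0, 0], "fingers": 1}, {"xyz": [0, 0, 0.01], "angular": [0, 0, 0], "fingers": 1}, {"xyz": [0, 0, 0], "angular": [0, 0, 0], "fingers": 1}, {"xyz": [0, 0, 0], "angular": [0, 0, 0], "fingers": 1}])

```text
t: 13.98
tool_pos: [544.7, 212.9, 94.4]
tool_rot: [180.0, -0.0, -92.5]
contact_force: [0.3, -0.1, 0.2]
grip_width: 85.2
```

Emit:
carry_out(targets=[{"xyz": [0, 0, 0], "angular": [0, 0, 0], "fingers": -0.5}, {"xyz": [0, 0, 0], "angular": [0, 0, 0], "fingers": -1}, {"xyz": [0, 0, 0], "angular": [0, 0, 0], "fingers": -1}, {"xyz": [0, 0, 0], "angular": [0, 0, 0], "fingers": -1}, {"xyz": [0, 0, 0], "angular": [0, 0, 0], "fingers": -1}, {"xyz": [0, 0, 0], "angular": [0, 0, 0], "fingers": -1}])

```text
t: 14.48
tool_pos: [545.4, 213.3, 95.5]
tool_rot: [-179.9, 0.0, -92.6]
contact_force: [-0.7, -0.0, 5.8]
grip_width: 58.7
```

Gripped at 58.7 mm. Now I'll lift slowly.

Emit:
carry_out(targets=[{"xyz": [0, 0, -0.003], "angular": [0, 0, 0], "fingers": -1}, {"xyz": [0, 0, -0.005], "angular": [0, 0, 0], "fingers": -1}, {"xyz": [0, 0, -0.007], "angular": [0, 0, 0], "fingers": -1}, {"xyz": [0, 0, -0.01], "angular": [0, 0, 0], "fingers": -1}, {"xyz": [0, 0, -0.015], "angular": [0, 0, 0], "fingers": -1}, {"xyz": [0, 0, -0.02], "angular": [0, 0, 0], "fingers": -1}, {"xyz": [0, 0, -0.02], "angular": [0, 0, 0], "fingers": -1}, {"xyz": [0, 0, -0.01], "angular": [0, 0, 0], "fingers": -1}])

```text
t: 15.15
tool_pos: [545.0, 213.5, 187.4]
tool_rot: [-179.9, 0.1, -92.5]
contact_force: [1.5, 0.9, -2.9]
grip_width: 58.8
```

```bash
python3 - <<'E'
from h import *
im=viewer.capture("wrist");cv2.imwrite("pics/w9.png",im)
sc=viewer.capture("scene");cv2.imwrite("pics/s9.png",sc);m=viewer.camera_model("scene")
for d in nets.silhouettes("reader_top","scene")[:2]: print(d["confidence"],d["at"])
# green face ellipse
hsv=cv2.cvtColor(sc,cv2.COLOR_BGR2HSV);g=cv2.inRange(hsv,(45,80,60),(80,255,255));n,l,st,ce=cv2.connectedComponentsWithStats(g)
for i in range(1,n):
    if st[i,4]>100: 
        print(st[i],ce[i],onz(m,ce[i],18), onz(m,[st[i,0]+st[i,2]/2,st[i,1]+st[i,3]/2],18))
        for e in ((st[i,0],ce[i][1]),(st[i,0]+st[i,2],ce[i][1])): print(onz(m,e,18))
s=sensors.sense();print(s['tool_pos'],s['tool_rot'],s['contact_force'],s['grip_width'])
E
```

```text
0.87 [267.8, 252.0]
[  93  233   49   37 1009] [118.57383548 251.4826561 ] [ 455.74114784 -663.88442191   18.        ] [ 454.82938926 -667.20592707   18.        ]
[ 432.29699052 -743.17062257   18.        ]
[ 477.19283473 -591.33659146   18.        ]
[250 240  30  25 527] [264.93548387 252.02466793] [ 591.47643881 -212.24366941   18.        ] [ 593.35409351 -212.37252774   18.        ]
[ 577.89496574 -258.17756416   18.        ]
[ 605.1660506  -165.94403878   18.        ]
[544.69888553 213.01408601 184.66481731] [-1.79941443e+02  1.53235634e-02 -9.25602870e+01] [ 0.57534096 -0.73501991 -5.3128294 ] 58.73444228888931
```

View pics/w9.png

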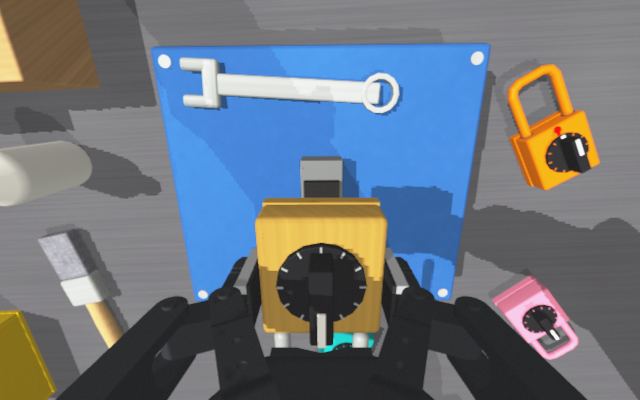

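View pics/s9.png

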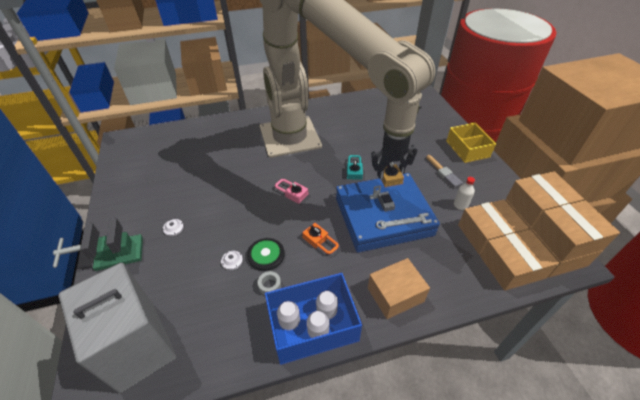

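The lock is clear of the case, level, with the shackle open. Its dial is at wrist (321,285) and the legs show at (282,340) and (360,340). The reader's white spot is at scene (265,252), which gives (592,-212). I'll carry it over.

Emit:
carry_out(targets=[{"xyz": [0.01, -0.001, -0.005], "angular": [0, 0, 0], "fingers": -1}, {"xyz": [0.02, -0.003, 0], "angular": [0, 0, 0], "fingers": -1}, {"xyz": [0.03, -0.005, 0], "angular": [0, 0, 0], "fingers": -1}, {"xyz": [0.03, -0.005, 0], "angular": [0, 0, 0], "fingers": -1}, {"xyz": [0.03, -0.005, 0], "angular": [0, 0, 0], "fingers": -1}, {"xyz": [0.03, -0.005, 0], "angular": [0, 0, 0], "fingers": -1}, {"xyz": [0.03, -0.005, 0], "angular": [0, 0, 0], "fingers": -1}, {"xyz": [0.03, -0.005, 0], "angular": [0, 0, 0], "fingers": -1}])

```text
t: 15.97
tool_pos: [568.2, -0.9, 188.1]
tool_rot: [179.9, -0.0, -92.6]
contact_force: [1.0, 0.3, -3.2]
grip_width: 58.9
```

Emit:
carry_out(targets=[{"xyz": [0.03, -0.004, 0], "angular": [0, 0, 0], "fingers": -1}, {"xyz": [0.03, -0.004, 0], "angular": [0, 0, 0], "fingers": -1}, {"xyz": [0.03, -0.004, 0], "angular": [0, 0, 0], "fingers": -1}, {"xyz": [0.03, -0.004, 0], "angular": [0, 0, 0], "fingers": -1}, {"xyz": [0.03, -0.004, 0], "angular": [0, 0, 0], "fingers": -1}, {"xyz": [0.02, -0.003, 0], "angular": [0, 0, 0], "fingers": -1}, {"xyz": [0.01, -0.002, 0], "angular": [0, 0, 0], "fingers": -1}, {"xyz": [0, 0, 0], "angular": [0, 0, 0], "fingers": -1}])

```text
t: 16.63
tool_pos: [584.9, -183.0, 187.9]
tool_rot: [179.9, -0.0, -92.8]
contact_force: [-0.0, 0.1, -3.6]
grip_width: 59.4
```

```bash
python3 - <<'E'
from h import *
m=viewer.camera_model("wrist");im=viewer.capture("wrist");cv2.imwrite("pics/w10.png",im)
s=sensors.sense();print(s['tool_pos'],s['tool_rot'],s['contact_force'],s['grip_width'],s['joint_positions'].round())
E
```

```text
[ 585.24496625 -180.36556868  188.11045216] [ 1.79893151e+02  2.38095246e-02 -9.26814326e+01] [-0.05104797  0.75189904 -3.38625086] 58.842521896821445 [ 21.  19. -10.  89.   3.  72. -82.]
```

View pics/w10.png

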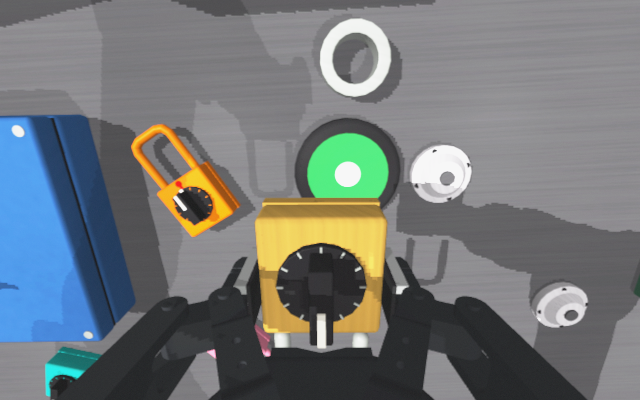

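```bash
python3 - <<'E'
from h import *
m=viewer.camera_model("wrist");s=sensors.sense()
r=onz(m,(348,174),18); l=onz(m,(321.5,285),s['tool_pos'][2]-3.5+35); print(r,l,r-l)
e=(r-l);a=np.radians(s['tool_rot'][2]);print("tool x",e[0]*np.cos(a)+e[1]*np.sin(a),"tool y",e[0]*np.sin(a)-e[1]*np.cos(a))
E
```

```text
[ 591.40494753 -211.07790799   18.        ] [ 588.74747446 -180.83165694  219.61045216] [   2.65747308  -30.24625105 -201.61045216]
tool x 30.088810181375738 tool y -4.069566040407615
```

The wrist view puts the reader at (591,-211), which agrees with the scene view. I'll move 30 mm in x and -4 mm in y, then lower by 66 mm.

Emit:
carry_out(targets=[{"xyz": [0.01, -0.001, 0], "angular": [0, 0, 0], "fingers": -1}, {"xyz": [0.01, -0.002, 0.005], "angular": [0, 0, 0], "fingers": -1}, {"xyz": [0.01, -0.001, 0.01], "angular": [0, 0, 0], "fingers": -1}, {"xyz": [0, 0, 0.015], "angular": [0, 0, 0], "fingers": -1}, {"xyz": [0, 0, 0.015], "angular": [0, 0, 0], "fingers": -1}, {"xyz": [0, 0, 0.012], "angular": [0, 0, 0], "fingers": -1}, {"xyz": [0, 0, 0.006], "angular": [0, 0, 0], "fingers": -1}, {"xyz": [0, 0, 0.003], "angular": [0, 0, 0], "fingers": -1}])

```text
t: 17.35
tool_pos: [588.1, -209.5, 121.6]
tool_rot: [179.9, 0.0, -92.6]
contact_force: [0.0, 0.5, -4.5]
grip_width: 58.7
```

Emit:
carry_out(targets=[{"xyz": [0, 0, 0], "angular": [0, 0, 0], "fingers": -1}, {"xyz": [0, 0, 0], "angular": [0, 0, 0], "fingers": -1}, {"xyz": [0, 0, 0], "angular": [0, 0, 0], "fingers": -1}, {"xyz": [0, 0, 0], "angular": [0, 0, 0], "fingers": -1}, {"xyz": [0, 0, 0], "angular": [0, 0, 0], "fingers": -1}, {"xyz": [0, 0, 0], "angular": [0, 0, 0], "fingers": -1}])

```text
t: 17.85
tool_pos: [588.9, -209.6, 123.6]
tool_rot: [-180.0, -0.0, -92.6]
contact_force: [-0.5, 0.4, -4.9]
grip_width: 59.1
```

```bash
python3 - <<'E'
from h import *
m=viewer.camera_model("wrist");im=viewer.capture("wrist");sc=viewer.capture("scene");ms=viewer.camera_model("scene")
s=sensors.sense();print(s['tool_pos'],s['tool_rot'],s['contact_force'],s['grip_width'],np.abs(s['joint_vel']).max())
a=cv2.resize(sc[190:300,200:340],(700,550),interpolation=cv2.INTER_CUBIC)
cv2.imwrite("pics/s11.png",a);cv2.imwrite("pics/w11.png",im)
print(onz(m,(321.5,285),s['tool_pos'][2]-3.5+35))
E
```

```text
[ 588.80381556 -209.55102708  123.38318777] [-1.79979880e+02 -8.95161679e-03 -9.25647835e+01] [ 0.02462479  0.12093619 -3.61108237] 58.781629390126646 0.09538772925278058
[ 592.18456984 -210.01238938  154.88318777]
```

View pics/s11.png

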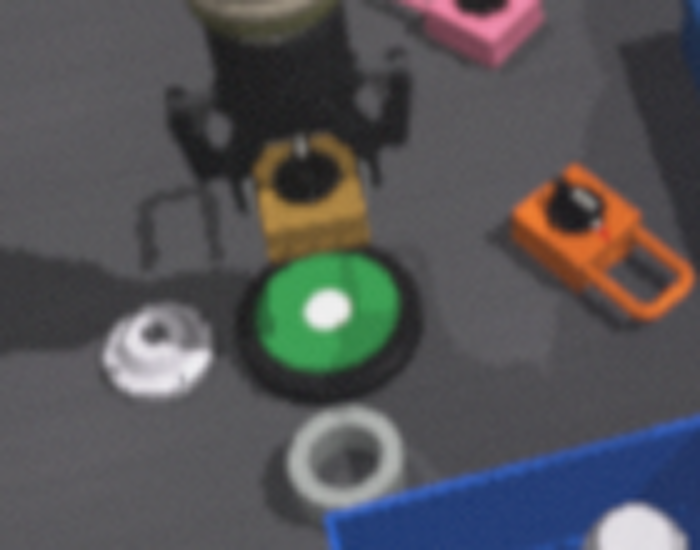

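View pics/w11.png

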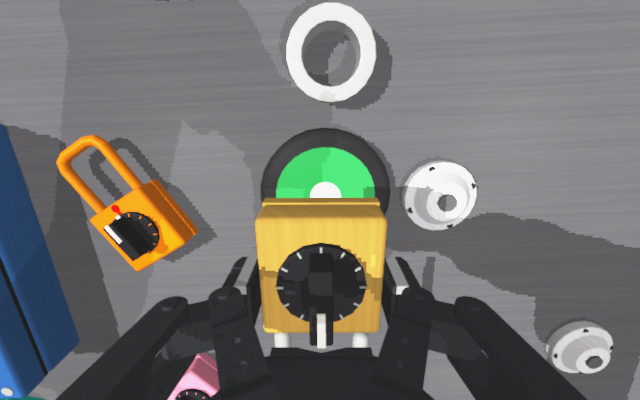

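Wrist picture: the lock is level above the pad, with its dial at (321,285), and the legs at (282,340) and (360,340) are placed as they were at lift-off. The shackle's shadow in the scene crop shows it still out.

```bash
python3 -c "
from h import *
print(workorder.job_done()); s=sensors.sense(); print(s['t'],s['tool_pos'],s['grip_width'])"
```

```text
the job is handed in; nothing more can be done
None
the job is handed in; nothing more can be done
```

The job is handed in at about 18 s, with the brass lock held open and level in the gripper above the green reader pad. The job hand-in gives no verdict.

- **Dial:** I turned it 120° clockwise. The picture afterwards showed the pointer at the red mark with the shackle still closed.
- **Shackle:** I pulled the bow out about 20.8 mm at the gripper. The pull force stayed at 2–3 N and never rose sharply at the stop. By picture, the bow then sat about 105 mm from the lock's centre, against 104 mm when fully open, and both leg ends were clear.
- **Lift:** I gripped the body by its 60 mm sides at 60 N and lifted it straight off the hasp.
- **Final position:** The lock's centre is about 1 mm from the pad's middle, with its underside about 102 mm above the pad's top (from tool height). The tool is level to 0.1°, the arm is at rest and the fingers read 58.8 mm.
- **Shackle at the end:** I did not measure how far it was out again after the lift. Its legs and shadow looked unchanged.
- **Bystanders:** None looked moved in the views I took, but I did not measure their positions again. The last views did not show the wrench, oiler or brush.

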